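# Pry open the sterile tip box

## Robot

A 6-joint arm with a two-finger parallel gripper is mounted at the origin on the work surface. World frame = base frame: x ahead of the robot, y to its left, z up, the work surface at z = 0. Lengths are in m, angles in rad, forces in N, time in s.
With the tool pointing down it reaches from about 0.425 to 0.95 m from the base axis. Payload 3.5 kg.
Tool frame: the origin (TCP) lies on the centre line of the jaws, within the pads' length; the fingertips stand 22 mm ahead of it and the grasp point (between the pads) lies 3 mm ahead of it; z points along the fingers, y is the line along which they close (so a half turn about z gives the same grasp; the last joint's range is limited). The gripper opens to 85 mm and grips with 20 to 120 N. Pads are 22 mm wide; open, the fingers measure 114 mm over their backs; the gripper's body (76 mm by 85 mm) begins 54 mm behind the grasp point. The pads swing forward as they close: fully open they stand 13 mm farther back than shut.
Start: joints at [1.09, 0.286, 1.577, -0, 1.279, -0.15], TCP at [0.219, 0.638, 0.222] pointing down, gripper open.
Joint ranges: [-2.77, 2.77], [-0.9, 2.22], [0.21, 2.48], [-1.53, 4.67], [0.24, 2.81], [-2.84, 2.84]. Speed limits (rad/s): [2.79, 2.79, 3.14, 3.14, 3.14, 3.14].

## Interface

Orientations are given as a rotation vector (axis times angle).
In Python, from cell import arm, capture, models gives the robot as it stands. The module is installed in compiled form; this text tells all that it offers.
- The arm moves only by the tool apply_moves, never from a script. Its argument "steps" is a list of rows, each a list of 2 entries, a list of its own where there are three numbers: the shift along the tool's x, y, z in units of 25 mm (1.0 is 25 mm), then the turn about the tool's z in units of 5 degrees (1.0 is 5 degrees). In form: [[[dx, dy, dz], spin], ...]. A call has 1 to 10 rows; each row shifts and turns the commanded pose from where the row before left it, along the tool's axes as they then stand; what a row does not reach is not made up. A row lasts 1/12 s, in which the tool goes at most 41.7 mm and 7.16 degrees, less where a joint would pass 70% of its speed; a pose out of reach is approached as far as the arm can. A call is refused whole if a number of a shift passes 1 or a number of a turn 1, either way. A call with a gripper value outside its range is refused whole. "hand" is the finger opening in mm, from 0 to 85.4, set as the call begins (left out, the last holds). The fingers move at their own pace and stop on an object; "force" is the grip in N (left out, the last holds). Time passes only in rows, so rows that do not move let the fingers close. It gives the time, the measured TCP pose, the force, the opening and the grip force at its end, in the units of the state.
- arm.observe(): the state, without advancing time (a new reading comes with each control period).
- capture(name): name is "side" or "top"; returns a dict with "image" (420x560x3 uint8, red, green, blue), "range_z" (420x560 float32, m along the optical axis (not along the pixel's ray), 0 where there is no reading), "intrinsics" (3x3 intrinsics, pixels), "R" (3x3) and "t" (3): a world point X has camera coordinates R X + t. Camera axes: x right, y down, z forward; pixel columns grow to the right and rows downward; lengths in m; the calibration is good to about 2 mm. A picture is of the moment at which its call begins.
- arm.hand_in(): hands the job in; it is judged then, once.
Trained networks look in the newest picture that a camera, given by its name, has taken for a name from the list of things; names that differ only in an ending like _2 or _b are one class to them, and where a whole thing is asked for, a point or a joint stands for the part that bears it (a point fixed in the world has none). Each returns a list of dicts, best first, with "confidence" (0 to 1); they miss things now and then, are a little off and sometimes report something else, mostly with a low value. They report only what shows in the picture. A call takes as long as a camera call. They do not tell look-alikes from the thing itself.
- models.look_for(camera, label): "at" ([column, row] in pixels, amid what is visible of it).
The state is a dict: "clock": time; "joint_positions": joint angles; "joint_vel": joint speeds; "joint_efforts": joint torques, N m; "tool_pos": TCP position; "eef_rot": TCP orientation; "ft_force": force on the tool from outside, world axes, zero at the start; "ft_torque": the same for the moment, N m; "grip_width": finger opening in m; "gripper_force": force on a finger pad.
Only numpy, scipy, OpenCV 4.12 (cv2) and the standard library are available. Lean on these libraries where they do the work, as an engineer would, in place of code of your own. Each camera call takes 0.05 s, during which the arm holds its last target. There are 200 camera calls.

## Task

The pipette-tip box on the lab bench is shut and sterile. Take the flat-bladed opener from the white mat, slip its blade into the slot under the front lip of the box's hinged lid, and lever the lid up and right over until it stands open by itself past upright, touching box and lid with the opener only and never with the gripper or arm. Then lay the opener flat, without dropping it, back on the white mat, and leave everything else where it stands.

Things in the scene. Friction and masses are not known exactly. Their poses are not given: they have to be found in the camera images.
- tipbox: grey pipette-tip box, fixed to the bench, 100 mm deep (x), 140 mm wide (y), walls 5 mm thick, 62 mm high, under a frosted clear lid 5 mm thick (71 mm high over its raised panel). Origin at the centre of its underside; x points from the front to the hinge at the back, z up. The tips inside reach 42 mm over the bench
- slot (a point): middle of the pry slot under the lid, on the outer face of the front wall, 50 mm in front of the box's origin, 56 mm over the bench; axes as the box. The slot is 50 mm wide and 12 mm high (50 to 62 mm over the bench, up to the lid's underside) and opens into the box: a blade may go in 80 mm
- lid (a joint): angle of the lid: 0 shut, 1.571 upright, 1.9 stop (leaning back, fully open). The hinge runs along the box's y, 50 mm behind the box's origin and 62 mm over the bench. Light lid (about 90 g) with slight hinge friction: it falls shut if let go below about 1.2
- lid_lip (a point): middle of the front edge of the lid, on its underside, 110 mm from the hinge; shut, it overhangs the front wall by 10 mm. The axes turn with the lid
- opener: blade opener, 200 mm long, about 110 g: a black handle 100 mm long, 20 mm wide, 24 mm high, and a flat steel blade 100 mm long, 22 mm wide, 3 mm thick, at mid-height of the handle. It lies loose on the mat. Origin under the joint of handle and blade, on the underside of the handle; x points along the blade to its tip, z up
- opener_grip (a point): good place to grip the handle: 30 mm behind the opener's origin, 12 mm above its underside, in the middle of the handle's section; axes as the opener
- opener_tip (a point): tip of the blade, 100 mm ahead of the opener's origin, at mid-thickness, 12 mm above the handle's underside; axes as the opener
- mat: flat white plastic mat, fixed, 220 mm (its x) by 120 mm (its y), 3 mm thick; origin at the centre of its underside
- dish_stack: stack of four closed round culture dishes, 90 mm across, 60 mm high; origin at the centre of its underside. A bystander, loose
- dish: single closed round culture dish, 90 mm across, 15 mm high; origin at the centre of its underside. A bystander, loose
- pick_cup: small white cup of wooden picks, 64 mm across, 100 mm high over the picks; origin at the centre of its underside. A bystander, loose
- tube_rack: blue open tube rack holding capped tubes, 66 x 120 mm, 100 mm high; origin at the centre of its underside. A bystander, loose
- bottle: glass bottle, 66 mm across, 150 mm high; origin at the centre of its underside. A bystander, loose
- micro_rack: low red rack for small tubes, 200 x 90 mm, 48 mm high; origin at the centre of its underside. A bystander, loose
Things that resemble listed ones, but are neither listed nor needed, are in the scene too. What is shaped like the tipbox but green is not meant. Several things have the shape of the opener; the one meant has the colours described above.

How it is judged:
On the way, in this order (a step that is already met when the one before it is completed fails the run):
1. the lid is raised past 0.3 rad with the opener bearing on the box or lid (value of joint lid above 0.3 rad and contact force between opener and tipbox above 0.05 N), for 0.05 s.
2. the lid is open past 1.5 rad (value of joint lid above 1.5 rad), for 0.2 s.
At the end, for the whole second after the job is handed in: The lid is open past 1.5 rad and still; the opener lies flat (within 0.15 rad) and still on the white mat, the grip point of its handle over the mat and less than 25 mm above the mat's underside; both let go (value of joint lid above 1.5 rad and velocity of joint lid below 0.1 rad/s and x of opener_grip in the frame of mat between -0.11 and 0.11 m and y of opener_grip in the frame of mat between -0.06 and 0.06 m and z of opener_grip in the frame of mat below 0.025 m and angle between opener's own x axis and vertical between 1.42 and 1.72 rad and linear speed of opener below 0.03 m/s and angular speed of opener below 0.3 rad/s); the robot touches nothing.
It fails at once if the gripper or arm touches the tip box or its lid (over 0.5 N) (contact force between any of the fingers, the arm and tipbox above 0.5 N).
It fails at once if the opener is dropped: it is in the air, touched by nothing, with its underside more than 40 mm over the bench (height (world z) of opener above 0.04 m and contact force between opener and anything else below 0.01 N).
It fails at once if a bystander is moved by more than 25 mm or tipped by more than 0.4 rad (distance of any of dish_stack, dish, pick_cup, tube_rack, bottle, micro_rack from where it was at the start of the episode above 0.025 m or angle between any of dish_stack, dish, pick_cup, tube_rack, bottle, micro_rack's own z axis and vertical above 0.4 rad).
It also fails if it takes over 58 s, if anything falls off the work surface, if the arm or the gripper's body presses on something with over 40 N, if the wrist force passes 120 N, or if a joint passes its speed limit or range.

## Working session

There is one attempt and no reset: what is moved stays moved. The work goes in short steps, Python scripts to look and compute and a tool call to move; the robot and the scene stay as the last step left them, time stands still between calls to the robot, and variables do not carry over. Pictures are saved under pics/ and viewed, at most 10 in all, crops included, and the job is handed in when it is done.

Besides the shell and the picture viewer there is one more tool, called after "Call:" as name(argument=value, ...) on one line, values as JSON. apply_moves: Moves the arm, as the interface text tells. Its arguments: {"type":"object","properties":{"steps":{"type":"array","items":{"type":"array"}},"hand":{"type":"number"},"force":{"type":"number"}},"required":["steps"]}

```bash
mkdir -p pics
cat > h.py <<'E'
import numpy as np, cv2
from cell import arm, capture, models
def save(c,n): cv2.imwrite('pics/'+n,c['image'][:,:,::-1])
def pt(c,u,v,z=None):
    K,R,t=c['intrinsics'],c['R'],c['t']
    d=R.T@np.linalg.solve(K,[u,v,1.]); o=-R.T@t
    if z is None: return o+d*c['range_z'][int(round(v)),int(round(u))]
    return o+d*(z-o[2])/d[2]
def cloud(c):
    K,R,t=c['intrinsics'],c['R'],c['t']; Z=c['range_z']
    v,u=np.mgrid[:Z.shape[0],:Z.shape[1]]
    P=np.stack([(u-K[0,2])/K[0,0]*Z,(v-K[1,2])/K[1,1]*Z,Z],-1)
    return (P-t)@R
E
python3 - <<'E'
from h import *
np.set_printoptions(precision=4,suppress=True)
for n in('side','top'):
    c=capture(n); save(c,n+'0.png'); print(n,c['R'],c['t'],c['intrinsics'][0],c['intrinsics'][1])
    for l in('tipbox','slot','lid_lip','opener','opener_grip','opener_tip','mat','dish_stack','dish','pick_cup','tube_rack','bottle','micro_rack'):
        print(l,[(np.round(d['at']).tolist(),round(d['confidence'],2),pt(c,*d['at']).round(3).tolist()) for d in models.look_for(n,l)[:4]])
print(arm.observe())
E
```

```text
side [[ 0.9874 -0.1582 -0.0046]
 [-0.0833 -0.495  -0.8649]
 [ 0.1346  0.8544 -0.5019]] [-0.523   0.0696  1.9751] [529.2425   0.     284.1804] [  0.     529.2425 211.502 ]
tipbox [([203.0, 187.0], 0.85, [0.23, 0.191, 0.064]), ([288.0, 190.0], 0.79, [0.561, 0.11, 0.065]), ([334.0, 186.0], 0.27, [0.757, 0.137, 0.05])]
slot [([204.0, 186.0], 0.64, [0.232, 0.198, 0.066]), ([286.0, 188.0], 0.56, [0.555, 0.124, 0.065])]
lid_lip [([201.0, 177.0], 0.75, [0.222, 0.276, 0.068])]
opener [([287.0, 239.0], 0.68, [0.514, -0.168, 0.014]), ([235.0, 274.0], 0.6, [0.313, -0.34, 0.012]), ([337.0, 327.0], 0.55, [0.577, -0.648, 0.019])]
opener_grip [([230.0, 272.0], 0.89, [0.297, -0.343, 0.02]), ([283.0, 239.0], 0.78, [0.499, -0.166, 0.015]), ([342.0, 325.0], 0.66, [0.592, -0.638, 0.017])]
opener_tip [([230.0, 272.0], 0.97, [0.296, -0.342, 0.022]), ([286.0, 239.0], 0.79, [0.508, -0.164, 0.012]), ([338.0, 326.0], 0.65, [0.577, -0.649, 0.023])]
mat [([296.0, 241.0], 0.56, [0.546, -0.164, -0.003])]
dish_stack [([333.0, 207.0], 0.87, [0.711, -0.044, 0.055])]
dish [([259.0, 221.0], 0.68, [0.43, -0.03, 0.015])]
[... 1274 characters left out ...]
)]
dish [([252.0, 246.0], 0.67, [0.432, -0.003, 0.012])]
pick_cup [([191.0, 134.0], 0.76, [0.76, 0.177, 0.074])]
tube_rack []
bottle []
micro_rack [([405.0, 181.0], 0.58, [0.628, -0.459, 0.042])]
{'clock': 1.4, 'joint_positions': array([ 1.09  ,  0.2863,  1.5767, -0.    ,  1.2787, -0.15  ]), 'joint_vel': array([-0.0003,  0.0007,  0.0004, -0.0009,  0.0015, -0.0001]), 'joint_efforts': array([  0.0012, -40.5956, -29.2934,  -0.0001,   0.0005,   0.    ]), 'tool_pos': array([0.2192, 0.6384, 0.222 ]), 'eef_rot': array([-0.5173, -3.0987,  0.0002]), 'ft_force': array([-0.2114, -0.5096, -0.0962]), 'ft_torque': array([-0.0382, -0.002 ,  0.021 ]), 'gripper_force': 0.0, 'grip_width': 0.08558343269837396}
```

View pictures.

View pics/top0.png

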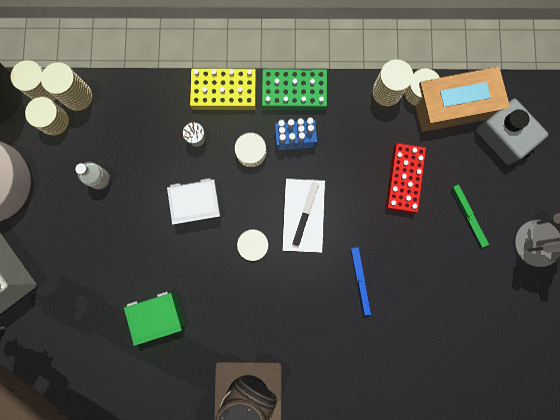

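View pics/side0.png

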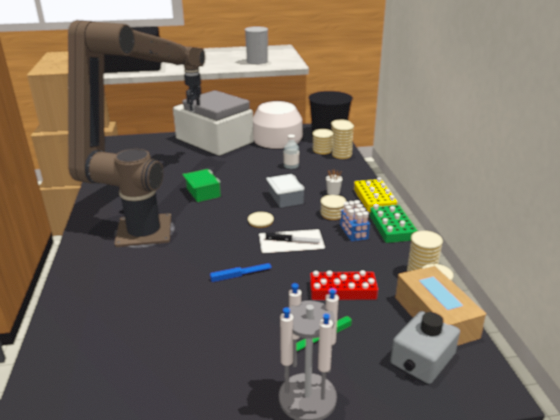

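The top view shows three opener shapes: black handle with steel blade on the white mat (305,215), blue (362,282) and green (470,216). I want the black and steel one. The tip box is the grey one with the frosted lid at (194,201). Its hinges face up in the image at (177,183) and (205,181). The green box at (153,318) is a look-alike. Next I'll measure both and take a close crop.

Run:
```python
from h import *
np.set_printoptions(precision=4,suppress=True)
ims=[]
for n in('top','side'):
    c=capture(n); P=cloud(c); im=c['image'].astype(int); V=im.max(-1)
    # mat: bright; opener handle: dark & raised
    X=P.reshape(-1,3); I=im.reshape(-1,3)
    b=(abs(X[:,0]-.53)<.15)&(abs(X[:,1]+.15)<.11)
    h=b&(X[:,2]>.017)&(X[:,2]<.05)&(I.max(1)<90)
    m=b&(I.min(1)>170)&(X[:,2]<.012)
    for nm,k in(('handle',h),('mat',m)):
        Q=X[k]; r=cv2.minAreaRect(Q[:,:2].astype(np.float32)*1000); w=np.linalg.svd(Q[:,:2]-Q[:,:2].mean(0),full_matrices=False)[2][0]
        print(n,nm,len(Q),'rect',r,'pca',np.degrees(np.arctan2(w[1],w[0])),'z',np.percentile(Q[:,2],[10,50,90]))
    t=(abs(X[:,0]-.56)<.12)&(abs(X[:,1]-.155)<.12)&(X[:,2]>.05)&(X[:,2]<.085)
    Q=X[t]; r=cv2.minAreaRect(Q[:,:2].astype(np.float32)*1000); print(n,'lid',len(Q),r,np.percentile(Q[:,2],[5,50,95]))
    if n=='top':
        a=cv2.resize(c['image'][165:260,275:335],None,fx=6,fy=6,interpolation=cv2.INTER_CUBIC); d=cv2.resize(c['image'][165:260,150:240],None,fx=4.2,fy=6,interpolation=cv2.INTER_CUBIC)
        cv2.imwrite('pics/crop.png',np.hstack([a,d])[:,:,::-1])
        for px in((298,242),(301,232),(306,212),(310,203),(316,186),(171,224),(219,216),(168,190),(216,181)): print(px,pt(c,*px))
from scipy.spatial.transform import Rotation as R
print(R.from_rotvec(arm.observe()['eef_rot']).as_matrix())
```

```text
top handle 211 rect ((485.4000244140625, -148.8501739501953), (19.745622634887695, 99.27506256103516), 71.85890197753906) pca 162.36259438171066 z [0.023  0.0266 0.0308]
top mat 2352 rect ((523.2962646484375, -131.04705810546875), (174.8318328857422, 234.31893920898438), 87.78338623046875) pca 179.98654259165178 z [-0.0013  0.0029  0.0071]
top lid 1859 ((560.5474243164062, 167.30685424804688), (117.48418426513672, 141.30039978027344), 9.932027816772461) [0.0637 0.0702 0.0755]
(298, 242) [ 0.4449 -0.1419  0.0293]
(301, 232) [ 0.4751 -0.1509  0.0253]
(306, 212) [ 0.5361 -0.1661  0.0186]
(310, 203) [ 0.5639 -0.1782  0.0163]
(316, 186) [ 0.6158 -0.1963  0.0179]
(171, 224) [ 0.4988  0.2434 -0.0005]
(219, 216) [0.515  0.0882 0.0746]
(168, 190) [0.592  0.2411 0.0649]
(216, 181) [ 0.6334  0.1099 -0.0034]
side handle 96 rect ((481.98138427734375, -157.90606689453125), (26.318099975585938, 96.97061157226562), 62.74448013305664) pca -22.26819090362106 z [0.019  0.0237 0.0279]
side mat 833 rect ((530.1550903320312, -135.44671630859375), (181.95945739746094, 224.51382446289062), 87.10192108154297) pca 4.771996541107565 z [-0.0021  0.0015  0.0052]
side lid 530 ((563.0853881835938, 162.93853759765625), (121.72378540039062, 161.4145965576172), 9.978397369384766) [0.0557 0.0677 0.0738]
[[-0.9458  0.3247 -0.    ]
 [ 0.3247  0.9458 -0.0001]
 [-0.     -0.0001 -1.    ]]
```

View pics/crop.png

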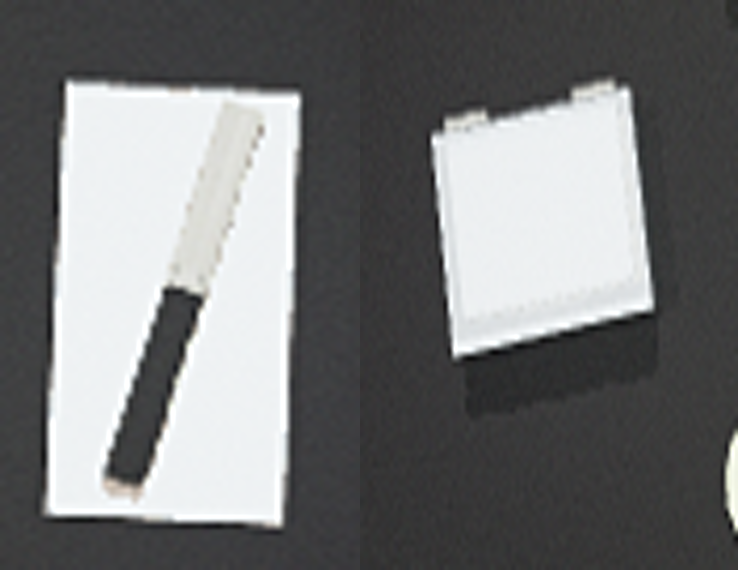

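Call:
apply_moves(steps=[[[-0.9,-0.5,0],0],[[-0.9,-0.5,0],0],[[-0.9,-0.5,0],0],[[-0.9,-0.5,0],0],[[-0.9,-0.5,0],0],[[-0.9,-0.5,0],0],[[-0.9,-0.5,0],0],[[-0.9,-0.5,0],0],[[-0.9,-0.5,0],0],[[-0.9,-0.5,0],0]], hand=60)

```text
clock: 2.33
tool_pos: [0.3921, 0.4461, 0.2222]
eef_rot: [0.517, 3.099, 0.0]
ft_force: [0.5, -0.4, 0.3]
grip_width: 0.06
gripper_force: 0.0
```

Call:
apply_moves(steps=[[[-0.9,-0.5,0],0],[[-0.9,-0.5,0],0],[[-0.9,-0.5,0],0],[[-0.9,-0.5,0],0],[[-0.9,-0.5,0],0],[[-0.9,-0.5,0],0],[[-0.9,-0.5,0],0],[[-0.9,-0.5,0],0],[[-0.9,-0.5,0],0],[[-0.9,-0.5,0],0]])

```text
clock: 3.17
tool_pos: [0.5644, 0.2547, 0.2222]
eef_rot: [0.517, 3.099, 0.0]
ft_force: [0.4, -0.6, 0.1]
grip_width: 0.0597
gripper_force: 0.0
```

Call:
apply_moves(steps=[[[-0.2,-0.8,0],0],[[-0.2,-0.8,0],0],[[-0.2,-0.8,0],0],[[-0.2,-0.8,0],0],[[-0.2,-0.8,0],0],[[-0.2,-0.8,0],0],[[-0.2,-0.8,0],0],[[-0.2,-0.8,0],0],[[-0.2,-0.8,0],0],[[-0.2,-0.8,0],0]])

```text
clock: 4.0
tool_pos: [0.5458, 0.0494, 0.2222]
eef_rot: [0.517, 3.098, 0.0]
ft_force: [0.8, 0.0, 0.3]
grip_width: 0.0601
gripper_force: 0.0
```

Call:
apply_moves(steps=[[[-0.2,-0.8,0],0],[[-0.2,-0.8,0],0],[[-0.2,-0.8,0],0],[[-0.2,-0.8,0],0],[[-0.2,-0.8,0],0],[[-0.2,-0.8,0],0],[[-0.2,-0.8,0],0],[[0,-0.8,0],0],[[0,-0.8,0],0],[[0,0,0],-0.2]])

```text
clock: 4.83
tool_pos: [0.5199, -0.1339, 0.2222]
eef_rot: [0.494, 3.102, -0.002]
ft_force: [0.4, 1.1, 0.4]
grip_width: 0.0597
gripper_force: 0.0
```

Call:
apply_moves(steps=[[[0.15,-1.0,0],0],[[0,0,0.9],0],[[0,0,0.9],0],[[0,0,0.9],0],[[0,0,0.9],0],[[0,0,0.9],0],[[0,0,0.9],0],[[0,0,0.9],0],[[0,0,0.9],0],[[0,0,0.2],0]])

```text
clock: 5.67
tool_pos: [0.5069, -0.1519, 0.0333]
eef_rot: [-0.488, -3.097, -0.004]
ft_force: [-1.0, 0.8, -0.2]
grip_width: 0.0601
gripper_force: 0.0
```

Call:
apply_moves(steps=[[[0,0,0.3],0],[[0,0,0],0]])

```text
clock: 5.83
tool_pos: [0.5091, -0.1534, 0.029]
eef_rot: [-0.489, -3.102, -0.001]
ft_force: [0.9, -0.1, 0.1]
grip_width: 0.0599
gripper_force: 0.0
```

Run:
```python
from h import *
c=capture('top')
a=cv2.resize(c['image'][165:260,250:350],None,fx=6,fy=6,interpolation=cv2.INTER_CUBIC)
cv2.imwrite('pics/crop2.png',a[:,:,::-1])
L=pt(c,172.6,224.2,.065);Rr=pt(c,219.8,216.7,.065);print(L,Rr,np.linalg.norm(L-Rr),(L+Rr)/2,arm.observe()['tool_pos'])
# front edge of lid by fit
P=cloud(c);X=P.reshape(-1,3);t=(abs(X[:,0]-.56)<.12)&(abs(X[:,1]-.165)<.1)&(X[:,2]>.055)&(X[:,2]<.09)
for d in(8,9,10,11):
    a=np.radians(d);ux=np.array([np.cos(a),np.sin(a)]);uy=np.array([-ux[1],ux[0]])
    s=X[t][:,:2]@ux;w=X[t][:,:2]@uy
    bins=np.linspace(w.min()+.01,w.max()-.01,9);f=[s[(w>=p)&(w<q)].min().round(4) for p,q in zip(bins,bins[1:])]
    print(d,f,np.percentile(w,[.5,99.5]),w.min(),w.max())
```

```text
[0.49114679 0.22387732 0.065     ] [0.51416394 0.08701119 0.065     ] 0.1387880653572936 [0.50265536 0.15544425 0.065     ] [ 0.5097119  -0.15377603  0.02995582]
8 [np.float64(0.5225), np.float64(0.5207), np.float64(0.5204), np.float64(0.5206), np.float64(0.5199), np.float64(0.5188), np.float64(0.5182), np.float64(0.5184)] [0.01703423 0.15731044] 0.01546642144397321 0.15988630828080927
9 [np.float64(0.523), np.float64(0.5214), np.float64(0.5215), np.float64(0.522), np.float64(0.5216), np.float64(0.5212), np.float64(0.5208), np.float64(0.5205)] [0.00721771 0.1469369 ] 0.006118505523925722 0.14897074057066123
10 [np.float64(0.5234), np.float64(0.5219), np.float64(0.5224), np.float64(0.5232), np.float64(0.5233), np.float64(0.5231), np.float64(0.5227), np.float64(0.5226)] [-0.00260473  0.13685128] -0.003231274152175658 0.13800979492982343
11 [np.float64(0.5236), np.float64(0.5223), np.float64(0.5231), np.float64(0.5241), np.float64(0.5243), np.float64(0.5245), np.float64(0.5243), np.float64(0.5245)] [-0.01257963  0.12669462] -0.013790917507402991 0.127408063457738
```

View pics/crop2.png

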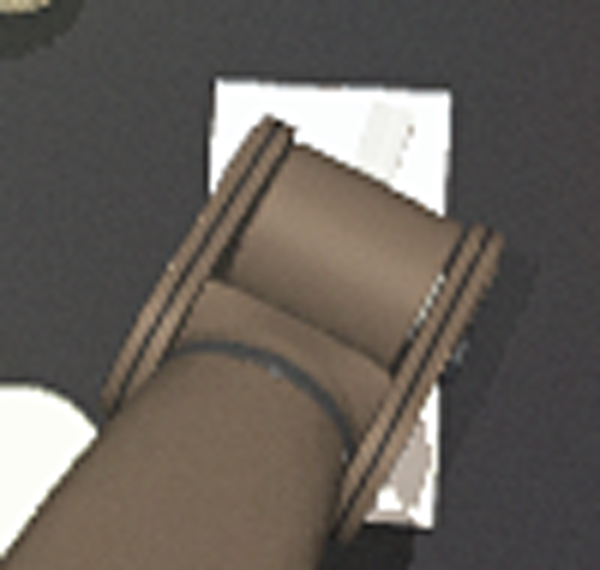

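The crop shows the gripper over the black handle and the blade reaching out toward (390,135). I'll shift about 3 mm sideways and grip.

Call:
apply_moves(steps=[[[0,-0.13,0],0],[[0,0,0],0]])

```text
clock: 6.05
tool_pos: [0.5094, -0.1578, 0.0312]
eef_rot: [0.49, 3.1, -0.002]
ft_force: [0.7, 0.0, -0.4]
grip_width: 0.06
gripper_force: 0.0
```

Call:
apply_moves(steps=[[[0,0,0],0],[[0,0,0],0],[[0,0,0],0],[[0,0,0],0],[[0,0,0],0],[[0,0,0],0]], hand=0, force=60)

```text
clock: 6.55
tool_pos: [0.5083, -0.1569, 0.0295]
eef_rot: [-0.49, -3.103, -0.0]
ft_force: [-0.2, 0.5, 0.3]
grip_width: -0.0
gripper_force: 0.0
```

Call:
apply_moves(steps=[[[0,0,-0.5],0],[[0,0,-0.8],0],[[0,0,-0.8],0],[[0,0,-0.8],0],[[0,0,-0.8],0],[[0,0,-0.8],0],[[0,0,-0.5],0],[[0,0,0],0]])

```text
clock: 7.22
tool_pos: [0.5104, -0.158, 0.1588]
eef_rot: [0.489, 3.096, -0.004]
ft_force: [1.0, -0.1, -0.1]
grip_width: 0.0001
gripper_force: 0.0
```

The fingers closed fully with nothing between them, so I'll look.

Run:
```python
from h import *
np.set_printoptions(precision=4,suppress=True)
c=capture('top');s=capture('side')
a=cv2.resize(c['image'][160:270,240:360],None,fx=4,fy=4,interpolation=cv2.INTER_CUBIC)
b=cv2.resize(s['image'][150:260,230:330],None,fx=4,fy=4,interpolation=cv2.INTER_CUBIC)
cv2.imwrite('pics/crop3.png',np.hstack([a[:440],b[:440]])[:,:,::-1])
st=arm.observe();print(st['tool_pos'],st['joint_positions'],st['grip_width'])
for q in (c,s):
    p=q['R']@st['tool_pos']+q['t'];p=q['intrinsics']@p;print(p[:2]/p[2])
```

```text
[ 0.5083 -0.1569  0.1548] [-0.4903  0.0376  1.9871 -0.      1.1161 -1.7477] -5.590250739807521e-05
[305.2839 215.4172]
[285.0714 203.1383]
```

View pics/crop3.png

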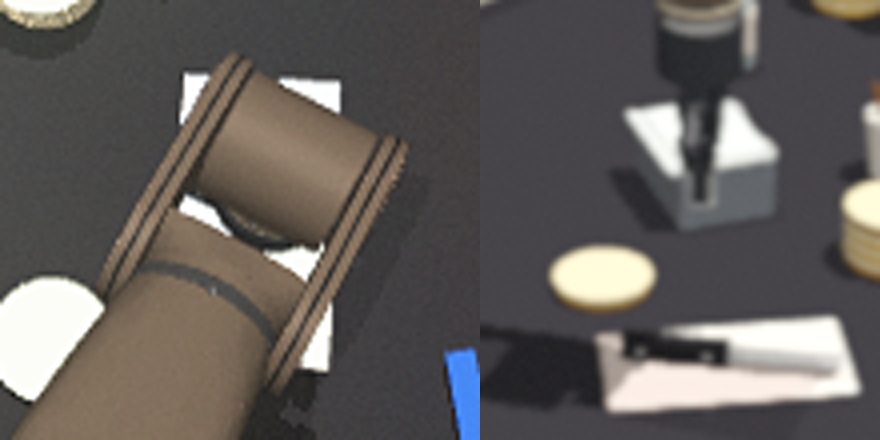

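Run:
```python
from h import *
np.set_printoptions(precision=4,suppress=True)
s=capture('side');X=cloud(s)
m=(abs(X[...,0]-.508)<.05)&(abs(X[...,1]+.157)<.06)&(X[...,2]>.045)
r,c=np.where(m)
for v in range(r.max()-14,r.max()+1):
    k=c[r==v]
    if len(k): print(v,k.min(),k.max(),X[v,k].mean(0))
for l in('opener',):
    print([(d['at'],d['confidence']) for d in models.look_for('side',l)])
# handle position again
im=s['image'].astype(int);b=(abs(X[...,0]-.53)<.15)&(abs(X[...,1]+.15)<.11)&(X[...,2]>.014)&(X[...,2]<.04)&(im.max(-1)<90)
print(cv2.minAreaRect(X[b][:,:2].astype(np.float32)*1000),X[b][:,2].max(), X[b][:,2].mean())
print(arm.observe()['tool_pos'])
```

```text
188 279 289 [ 0.4981 -0.1984  0.2361]
189 280 289 [ 0.5005 -0.192   0.2289]
190 280 288 [ 0.4984 -0.1978  0.2283]
191 280 288 [ 0.5    -0.1876  0.2191]
192 280 288 [ 0.5002 -0.1861  0.2145]
193 281 288 [ 0.5022 -0.1844  0.2096]
194 282 288 [ 0.5066 -0.1669  0.1961]
195 282 288 [ 0.5065 -0.1675  0.1926]
196 282 288 [ 0.5063 -0.169   0.1895]
197 282 288 [ 0.5062 -0.1692  0.1858]
198 282 288 [ 0.5068 -0.1656  0.1799]
199 282 288 [ 0.5066 -0.1664  0.1764]
200 282 288 [ 0.5066 -0.1666  0.1726]
201 282 287 [ 0.5054 -0.1628  0.1667]
202 286 287 [ 0.5122 -0.1638  0.1627]
[([231.5, 270.8], 0.83), ([287.6, 239.3], 0.72), ([338.7, 330.0], 0.48)]
((483.8829040527344, -153.65274047851562), (28.2958984375, 95.00765991210938), 71.94780731201172) 0.031907767685960424 0.022669249661328543
[ 0.5074 -0.1565  0.153 ]
```

Run:
```python
from h import *
np.set_printoptions(precision=3,suppress=True,linewidth=150)
s=capture('side');
print(s['range_z'][196:216,279:292]); print(s['image'][196:216,279:292].mean(-1).astype(int))
cv2.imwrite('pics/crop4.png',cv2.resize(s['image'][160:250,250:330],None,fx=7,fy=6.6,interpolation=cv2.INTER_NEAREST)[:,:,::-1])
```

```text
[[2.113 2.106 2.1   1.809 1.808 1.804 1.802 1.794 1.814 1.814 2.109 2.111 2.121]
 [2.107 2.094 2.114 1.811 1.799 1.813 1.804 1.804 1.81  1.826 2.114 2.122 2.117]
 [2.114 2.103 2.11  1.809 1.806 1.808 1.801 1.808 1.812 1.817 2.114 2.128 2.123]
 [2.114 2.109 2.099 1.822 1.814 1.81  1.807 1.815 1.82  1.824 2.115 2.106 2.128]
 [2.122 2.107 2.118 1.828 1.818 1.818 1.811 1.808 1.816 1.823 2.117 2.116 2.116]
 [2.119 2.106 2.117 1.822 1.82  1.815 1.819 1.827 1.822 2.12  2.132 2.126 2.122]
 [2.128 2.11  2.115 2.112 1.829 1.821 1.82  1.825 1.828 2.124 2.132 2.116 2.134]
 [2.128 2.113 2.102 2.112 2.107 2.103 2.119 2.12  2.13  2.123 2.14  2.135 2.137]
 [2.122 2.129 2.114 2.121 2.11  2.119 2.127 2.12  2.122 2.125 2.133 2.129 2.137]
 [2.13  2.121 2.123 2.125 2.128 2.115 2.127 2.138 2.122 2.136 2.125 2.126 2.136]
 [2.137 2.124 2.118 2.124 2.119 2.135 2.122 2.131 2.132 2.129 2.131 2.127 2.14 ]
 [2.119 2.121 2.114 2.134 2.114 2.122 2.127 2.128 2.125 2.118 2.133 2.119 2.127]
 [2.121 2.134 2.115 2.119 2.109 2.109 2.115 2.11  2.119 2.123 2.119 2.121 2.119]
 [2.108 2.106 2.123 2.11  2.1   2.109 2.107 2.1
[... 921 characters left out ...]
08 111 113 113 113 110 105 103 103 102]
 [ 85  96 103 105 104 104 103 103 103 102 101 100  98]
 [ 80  96 103 104 103 101  98  97  94  94  94  89  86]
 [ 73  90  98  98  96  92  85  83  81  78  74  74  71]
 [ 65  77  84  82  80  75  72  69  69  67  65  67  68]
 [ 65  69  70  70  68  68  68  69  68  68  68  71  70]
 [ 69  68  69  68  68  68  69  70  70  70  71  71  70]
 [ 70  69  71  70  70  70  71  70  71  70  70  71  70]
 [ 70  70  70  71  70  70  71  69  69  71  72  70  71]
 [ 70  70  71  70  72  70  72  71  71  70  71  71  70]
 [ 71  70  70  71  69  70  70  70  69  71  70  71  69]
 [ 70  71  71  70  71  70  71  72  69  70  71  72  71]
 [ 71  70  70  70  69  70  71  70  71  70  70  70  71]]
```

View pics/crop4.png

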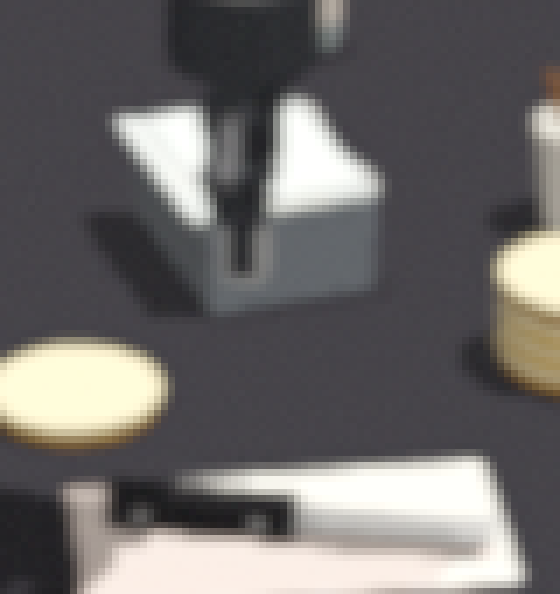

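The side view shows the closed fingertip at about (285,202), which puts it at z ≈ 0.16. That is about 6 mm above the reported TCP instead of 22 mm below it. The first grasp therefore closed above the handle, and the opener hasn't moved. I'll go about 25 mm lower.

Call:
apply_moves(steps=[[[0,0,0],0],[[0,0,0],0],[[0,0,0.8],0],[[0,0,0.8],0],[[0,0,0.8],0],[[0,0,0.8],0],[[0,0,0.8],0],[[0,0,0.8],0],[[0,0,0],0]], hand=50)

```text
clock: 8.22
tool_pos: [0.5048, -0.1552, 0.0298]
eef_rot: [-0.489, -3.094, -0.005]
ft_force: [-1.4, 0.3, 0.3]
grip_width: 0.0501
gripper_force: 0.0
```

Call:
apply_moves(steps=[[[0,0,0.4],0],[[0,0,0.4],0],[[0,0,0.4],0],[[0,0,0],0]])

```text
clock: 8.55
tool_pos: [0.5072, -0.1564, 0.0028]
eef_rot: [-0.49, -3.1, -0.001]
ft_force: [-0.3, 0.7, -0.1]
grip_width: 0.0501
gripper_force: 0.0
```

Call:
apply_moves(steps=[[[0,0,0],0],[[0,0,0],0],[[0,0,0],0],[[0,0,0],0],[[0,0,0],0],[[0,0,0],0]], hand=0, force=60)

```text
clock: 9.05
tool_pos: [0.5091, -0.1573, 0.0055]
eef_rot: [0.49, 3.101, -0.001]
ft_force: [-0.1, 0.7, 4.1]
grip_width: 0.018
gripper_force: 61.4
```

Gripped, with the width reading 18 mm. Now I'll lift and carry it to the front of the box.

Call:
apply_moves(steps=[[[0,0,-0.2],0],[[0,0,-0.6],0],[[0,0,-0.7],0],[[0,0,-0.7],0],[[0,0,-0.7],0],[[0,0,-0.7],0],[[0,0,-0.7],0],[[0,0,-0.5],0],[[0,0,-0.2],0]])

```text
clock: 9.8
tool_pos: [0.5091, -0.1573, 0.1316]
eef_rot: [0.49, 3.1, -0.002]
ft_force: [0.0, 0.7, -0.7]
grip_width: 0.0179
gripper_force: 60.8
```

Call:
apply_moves(steps=[[[0.25,0.35,0],0],[[0.53,0.7,0],0],[[0.53,0.7,0],0],[[0.53,0.7,0],0],[[0.53,0.7,0],0],[[0.53,0.7,0],0],[[0.53,0.7,0],0],[[0.53,0.7,0],0],[[0.53,0.7,0],0]])

```text
clock: 10.55
tool_pos: [0.4452, 0.0209, 0.1277]
eef_rot: [-0.49, -3.1, -0.001]
ft_force: [0.8, 0.3, -0.7]
grip_width: 0.0181
gripper_force: 60.8
```

Call:
apply_moves(steps=[[[0.53,0.7,0],0],[[0.53,0.7,0],0],[[0.53,0.7,0],0],[[0.53,0.7,0],0],[[0.53,0.7,0],0],[[0.53,0.7,0],0],[[0.53,0.7,0],0],[[0.53,0.7,0],0],[[0.53,0.7,0],0.7],[[0.2,0.3,0],0.7]])

```text
clock: 11.38
tool_pos: [0.3776, 0.2163, 0.1277]
eef_rot: [-0.679, -3.063, 0.002]
ft_force: [0.3, -0.3, -1.1]
grip_width: 0.0183
gripper_force: 60.8
```

```bash
cat > look.py <<'E'
from h import *
import sys
np.set_printoptions(precision=4,suppress=True)
c=capture('top');s=capture('side')
a=cv2.resize(c['image'][170:270,150:270],None,fx=3.6,fy=5,interpolation=cv2.INTER_CUBIC)
b=cv2.resize(s['image'][150:250,225:315],None,fx=4,fy=5,interpolation=cv2.INTER_CUBIC)
cv2.imwrite('pics/'+sys.argv[1],np.hstack([a,b])[:,:,::-1])
np.savez('last.npz',**{k+'_'+n:q[k] for n,q in(('top',c),('side',s)) for k in q})
st=arm.observe();print(st['clock'],st['tool_pos'],st['eef_rot'],st['joint_positions'],st['grip_width'],st['ft_force'])
E
python3 look.py l1.png
```

```text
11.4833 [0.3784 0.2156 0.1279] [-0.6733 -3.0656  0.0021] [ 0.284  -0.1558  2.2242  0.0003  1.0764 -0.8546] 0.018131594452036628 [ 0.579   0.7907 -0.0089]
```

View pics/l1.png

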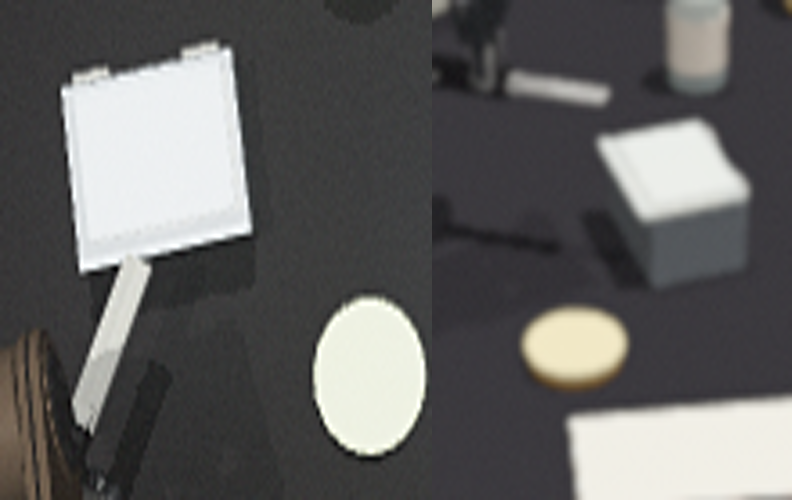

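The top view has the blade tip at crop (136,260) ≈ px (188,222). The side view has it at crop (608,95) ≈ px (269,169). I'll measure the blade in 3D.

```bash
cat > blade.py <<'E'
from h import *
np.set_printoptions(precision=4,suppress=True)
d=np.load('last.npz'); C={n:{k:d[k+'_'+n] for k in('image','range_z','intrinsics','R','t')} for n in('top','side')}
def tri(a,b):
    P=[np.c_[C[n]['R'],C[n]['t']] for n in('top','side')]; P=[C[n]['intrinsics']@p for n,p in zip(('top','side'),P)]
    x=cv2.triangulatePoints(P[0],P[1],np.float64(a).reshape(2,1),np.float64(b).reshape(2,1)); return (x[:3]/x[3]).ravel()
if __name__=='__main__':
    print('tip',tri((187.8,222),(269,169)))
    for n in C:
        X=cloud(C[n]);I=C[n]['image'].astype(int)
        m=(X[...,0]>.37)&(X[...,0]<.52)&(X[...,1]>.12)&(X[...,1]<.24)&(X[...,2]>.10)&(X[...,2]<.2)&(I.min(-1)>90)
        Q=X[m];ce=Q.mean(0);w=np.linalg.svd(Q-ce,full_matrices=False)[2][0];w*=np.sign(w[0])
        s=(Q-ce)@w;print(n,len(Q),ce,w,'yaw',np.degrees(np.arctan2(w[1],w[0])),'pitch',np.degrees(np.arcsin(w[2])),'ends',ce+w*s.max(),ce+w*s.min())
        r,c=np.where(m);print(r.min(),r.max(),c.min(),c.max())
    b=C['top'];tp=b['R']@[.3784,.2156,.128]+b['t']
E
python3 blade.py
```

```text
tip [0.493  0.1665 0.1339]
top 285 [0.4463 0.1849 0.1391] [ 0.9054 -0.4235 -0.0304] yaw -25.06947638957157 pitch -1.7447885546673432 ends [0.4907 0.1641 0.1376] [0.4001 0.2065 0.1406]
221 256 170 191
side 84 [0.4429 0.1825 0.1385] [ 0.9171 -0.3942 -0.0589] yaw -23.258597039263115 pitch -3.3781958415375706 ends [0.4947 0.1603 0.1351] [0.3802 0.2095 0.1425]
160 170 239 269
```

Call:
apply_moves(steps=[[[0.25,0.06,0],0],[[0.25,0.06,0],0],[[0,0,0.4],0],[[0,0,0.6],0],[[0,0,0.6],0],[[0,0,0.6],0],[[0,0,0.6],0],[[0,0,0.4],0],[[0,0,0],0],[[0,0,0],0]])

```text
clock: 12.32
tool_pos: [0.37, 0.2221, 0.0488]
eef_rot: [-0.679, -3.066, 0.001]
ft_force: [-0.2, -0.0, -0.8]
grip_width: 0.0184
gripper_force: 60.8
```

```bash
python3 look.py l2.png; sed -i 's/>.10)&(X\[...,2\]<.2)/>.035)\&(X[...,2]<.12)/; s/<.52)&/<.497)\&/' blade.py; python3 blade.py
```

```text
12.4167 [0.3712 0.2227 0.0502] [0.6786 3.0661 0.0011] [ 0.305  -0.0296  2.2765 -0.0001  0.8933 -0.8301] 0.018176337616967134 [ 0.0978 -0.1118 -1.74  ]
tip [0.493  0.1665 0.1339]
top 265 [0.4413 0.1923 0.0608] [ 0.9579 -0.2865  0.0172] yaw -16.65121342088704 pitch 0.9874210443217747 ends [0.491  0.1775 0.0617] [0.3892 0.2079 0.0599]
222 260 172 194
side 88 [0.4381 0.1919 0.0606] [ 0.9495 -0.3128 -0.0234] yaw -18.23246227150025 pitch -1.3422935716408622 ends [0.4885 0.1752 0.0593] [0.371  0.214  0.0622]
177 187 238 268
```

View pics/l2.png

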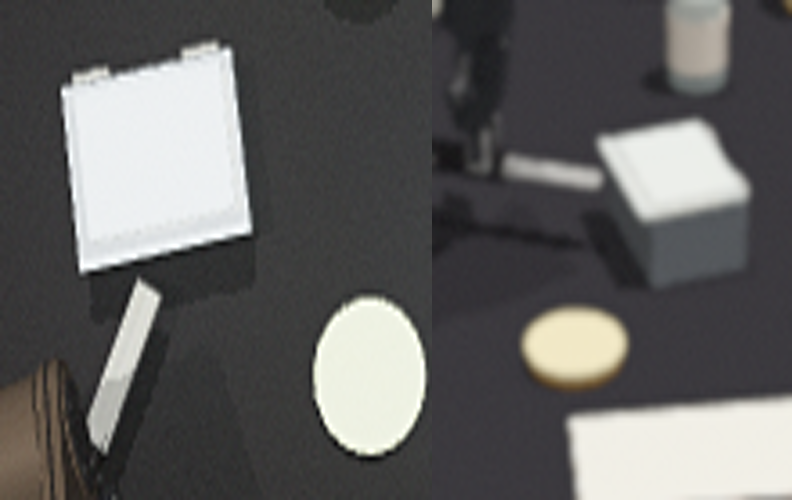

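Both views show the tip clear in front of the lip: top crop (150,288) and side crop (602,180). Next I'll refine its height.

Run:
```python
from blade import *
print(tri((191.7,227.6),(267.5,186)), tri((177.5,260),(244,182.5)))
S=arm.observe()['tool_pos'];
B=np.array([.906,-.4226])
for n in C:
    X=cloud(C[n]);I=C[n]['image'].astype(int);q=X[...,:2]-S[:2];s=q@B;l=q@np.array([.4226,.906])
    m=(s>.035)&(s<.122)&(abs(l)<.016)&(X[...,2]>.04)&(X[...,2]<.09)&(I.min(-1)>80)
    p=np.polyfit(s[m],X[...,2][m],1);print(n,m.sum(),'z at tip .125',np.polyval(p,.125),'at .08',np.polyval(p,.08),'pitch',np.degrees(p[0]),'lat',np.polyfit(s[m],l[m],1),'smax',s[m].max())
print(S)
```

```text
[0.4856 0.1693 0.0566] [0.3921 0.2065 0.0619]
top 224 z at tip .125 0.059468065679462466 at .08 0.05992587800491825 pitch -0.5829047568374666 lat [-0.0035 -0.    ] smax 0.12141910132541378
side 64 z at tip .125 0.059131802186577466 at .08 0.05912151609264654 pitch 0.013096661553712948 lat [-0.0039 -0.0005] smax 0.12030762423179128
[0.3712 0.2227 0.0502]
```

Call:
apply_moves(steps=[[[0,0,0.08],0],[[-0.2,0,0],0],[[-0.2,0,0],0],[[-0.2,0,0],0],[[-0.2,0,0],0],[[-0.2,0,0],0],[[-0.2,0,0],0],[[-0.2,0,0],0],[[-0.1,0,0],0],[[0,0,0],0]])

```text
clock: 13.25
tool_pos: [0.4052, 0.2065, 0.0476]
eef_rot: [0.68, 3.067, 0.0]
ft_force: [0.0, -0.8, -1.6]
grip_width: 0.0179
gripper_force: 60.8
```

Call:
apply_moves(steps=[[[-0.2,0,0],0],[[-0.2,0,0],0],[[-0.2,0,0],0],[[-0.2,0,0],0],[[-0.2,0,0],0],[[0,0,0],0]])

```text
clock: 13.75
tool_pos: [0.4283, 0.1959, 0.0478]
eef_rot: [0.679, 3.066, 0.001]
ft_force: [0.7, -0.7, -0.7]
grip_width: 0.0183
gripper_force: 60.8
```

```bash
python3 look.py l3.png
```

```text
13.85 [0.4274 0.1961 0.0475] [-0.6794 -3.0671  0.    ] [ 0.2138  0.0618  2.1898  0.0001  0.8902 -0.921 ] 0.0180991582168196 [ 0.1836  0.2432 -1.0122]
```

View pics/l3.png

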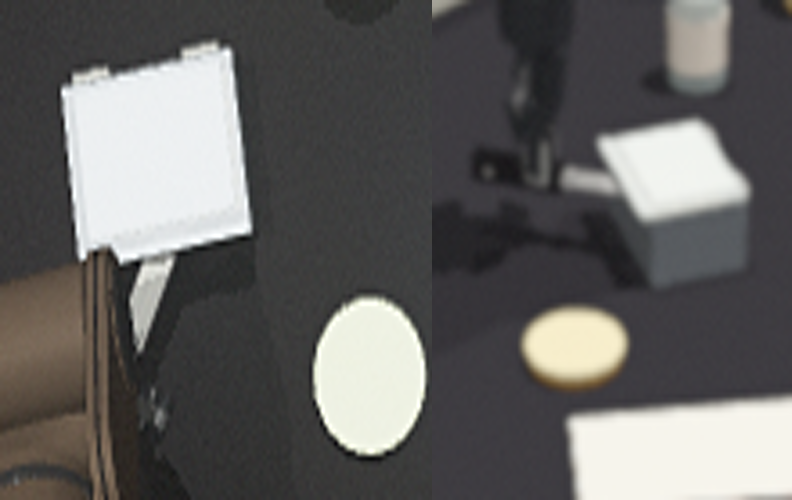

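The blade is under the lip: it disappears beneath the lid at top crop (155,260) and side crop (615,185), and the force reads close to zero. Levering starts now.

Call:
apply_moves(steps=[[[-0.04,0.03,-0.32],0],[[-0.04,0.03,-0.32],0],[[-0.04,0.03,-0.32],0],[[-0.04,0.03,-0.32],0],[[0,0,0],0]])

```text
clock: 14.27
tool_pos: [0.4339, 0.1978, 0.0822]
eef_rot: [0.677, 3.063, 0.003]
ft_force: [-0.3, 0.8, -1.0]
grip_width: 0.0179
gripper_force: 60.8
```

Call:
apply_moves(steps=[[[-0.14,0.1,-0.3],0],[[-0.14,0.1,-0.3],0],[[-0.14,0.1,-0.3],0],[[-0.22,0.15,-0.23],0],[[-0.22,0.15,-0.23],0],[[-0.22,0.15,-0.23],0],[[0,0,0],0]])

```text
clock: 14.85
tool_pos: [0.4673, 0.2032, 0.1213]
eef_rot: [0.678, 3.063, 0.003]
ft_force: [0.8, -0.7, -0.1]
grip_width: 0.0184
gripper_force: 60.8
```

```bash
cat > lid.py <<'E'
from h import *
import subprocess
np.set_printoptions(precision=4,suppress=True)
ux=np.array([.985,.174]);uy=np.array([-.174,.985]);sl=np.array([.5134,.158]);H=sl+.1*ux
st=arm.observe();print(st['tool_pos'],st['ft_force'],st['grip_width'],'blade/tip box x from hinge',(st['tool_pos'][:2]+.1245*np.array([.906,-.4226])-H)@ux)
for n in('top','side'):
    c=capture(n);X=cloud(c);I=c['image'].astype(int);q=X[...,:2]-H;a=q@ux;l=q@uy;z=X[...,2]-.062
    m=(abs(l)<.068)&(a>-.115)&(a<.06)&(z>.006)&(z<.125)&(I.min(-1)>120)&(I.max(-1)-I.min(-1)<40)
    print(n,m.sum(),'angle pcts',np.percentile(np.arctan2(z[m],-a[m]),[5,25,50,75,95]) if m.sum() else '', 'box a,z of 90%',np.percentile(a[m],[5,50,95]),np.percentile(z[m],[5,50,95]))
E
python3 lid.py
```

```text
[0.4673 0.2032 0.1213] [ 0.828  -0.7233 -0.1269] 0.01838710881870779 blade/tip box x from hinge -0.035685940954414117
top 698 angle pcts [0.6266 0.8668 1.2349 1.3076 1.5872] box a,z of 90% [-0.0986 -0.0363  0.0004] [0.0215 0.0725 0.1058]
side 184 angle pcts [0.578  0.8197 1.1769 1.203  1.3344] box a,z of 90% [-0.1057 -0.0379 -0.007 ] [0.0252 0.0703 0.1036]
```

The lid stands at about 1.18 rad. I'll keep pushing past upright.

Call:
apply_moves(steps=[[[-0.2,0.14,-0.09],0],[[-0.2,0.14,-0.09],0],[[-0.2,0.14,-0.09],0],[[-0.2,0.14,-0.09],0],[[-0.21,0.15,-0.02],0],[[-0.21,0.15,-0.02],0],[[-0.2,0.14,0],0],[[-0.2,0.14,0],0],[[0,0,0],0],[[0,0,0],0]])

```text
clock: 15.78
tool_pos: [0.5135, 0.2116, 0.1292]
eef_rot: [-0.679, -3.067, 0.0]
ft_force: [0.1, 0.7, -1.2]
grip_width: 0.0186
gripper_force: 60.8
```

```bash
python3 lid.py
```

```text
[0.5135 0.2116 0.1292] [ 0.1278  0.7263 -1.2406] 0.018627384207865947 blade/tip box x from hinge 0.011339752516090373
top 500 angle pcts [0.9237 1.2128 1.6524 1.8622 1.9121] box a,z of 90% [-0.0601  0.0037  0.0367] [0.0667 0.0811 0.1076]
side 440 angle pcts [1.0148 1.8025 1.8585 1.9021 2.0303] box a,z of 90% [-0.0467  0.0146  0.0331] [0.011  0.0707 0.1014]
```

The lid is open at about 1.85–1.9 rad. I'll back off and return to the mat.

Call:
apply_moves(steps=[[[0.3,-0.2,0],0],[[0.5,-0.35,0],0],[[0.5,-0.35,0],0],[[0.5,-0.35,0],0],[[0.2,-0.12,0],0],[[-0.3,-0.5,0],0],[[-0.5,-0.75,0],0],[[-0.5,-0.75,0],0],[[-0.5,-0.75,0],0],[[-0.5,-0.75,0],0]])

```text
clock: 16.72
tool_pos: [0.4685, 0.0972, 0.1295]
eef_rot: [0.678, 3.067, 0.0]
ft_force: [0.4, -0.0, -1.4]
grip_width: 0.0184
gripper_force: 60.8
```

Call:
apply_moves(steps=[[[-0.5,-0.75,0],0],[[-0.5,-0.75,0],0],[[-0.5,-0.75,0],0],[[-0.5,-0.75,0],0],[[-0.5,-0.75,0],0],[[-0.5,-0.75,0],0],[[-0.5,-0.75,0],0],[[-0.5,-0.75,0],0],[[-0.4,-0.6,0],-0.7],[[0,0,0],-0.7]])

```text
clock: 17.55
tool_pos: [0.4994, -0.1009, 0.1298]
eef_rot: [0.49, 3.101, -0.002]
ft_force: [-0.0, -0.5, -0.7]
grip_width: 0.0184
gripper_force: 60.8
```

```bash
python3 lid.py; python3 -c "
from h import *
p=[arm.observe()['tool_pos']]
for i in range(4): capture('top');p.append(arm.observe()['tool_pos'])
print(np.mean(p,0))"
```

```text
[ 0.4994 -0.1009  0.1298] [-0.0414 -0.5147 -0.7135] 0.018387783954165682 blade/tip box x from hinge -0.056950354669172865
top 1079 angle pcts [1.8203 1.8837 1.9028 1.9232 1.9815] box a,z of 90% [0.004  0.0218 0.0401] [0.0119 0.0629 0.1044]
side 399 angle pcts [1.8259 1.8891 1.9201 1.963  2.0948] box a,z of 90% [0.0043 0.0212 0.0383] [0.0111 0.0573 0.1003]
[ 0.49854773 -0.09784026  0.12925899]
```

Call:
apply_moves(steps=[[[-0.36,-0.69,0],0],[[-0.36,-0.69,0],0],[[-0.36,-0.69,0],0],[[0,0,0.7],0],[[0,0,0.8],0],[[0,0,0.8],0],[[0,0,0.8],0],[[0,0,0.8],0],[[0,0,0.5],0],[[0,0,0],0]])

```text
clock: 18.68
tool_pos: [0.5062, -0.1538, 0.0162]
eef_rot: [-0.489, -3.097, -0.003]
ft_force: [0.1, -0.1, -0.8]
grip_width: 0.0182
gripper_force: 60.8
```

Call:
apply_moves(steps=[[[0,0,0.1],0],[[0,0,0.1],0],[[0,0,0.1],0],[[0,0,0.1],0],[[0,0,0],0]])

```text
clock: 19.1
tool_pos: [0.5087, -0.1556, 0.0096]
eef_rot: [0.49, 3.103, -0.0]
ft_force: [0.5, 0.3, -1.6]
grip_width: 0.0181
gripper_force: 60.8
```

Call:
apply_moves(steps=[[[0,0,0.04],0],[[0,0,0],0]])

```text
clock: 19.27
tool_pos: [0.5086, -0.1556, 0.0084]
eef_rot: [0.49, 3.103, -0.0]
ft_force: [0.6, -0.4, -0.4]
grip_width: 0.0179
gripper_force: 60.8
```

Call:
apply_moves(steps=[[[0,0,0.05],0],[[0,0,0.05],0],[[0,0,0],0]])

```text
clock: 19.52
tool_pos: [0.5083, -0.1554, 0.0055]
eef_rot: [-0.49, -3.103, -0.0]
ft_force: [-0.0, 0.5, -1.3]
grip_width: 0.0181
gripper_force: 60.8
```

Call:
apply_moves(steps=[[[0,0,0.04],0],[[0,0,0],0]])

```text
clock: 19.68
tool_pos: [0.5084, -0.1555, 0.0055]
eef_rot: [-0.49, -3.102, -0.0]
ft_force: [-2.4, 1.0, 3.6]
grip_width: 0.0177
gripper_force: 61.5
```

Contact with the mat. Release and go up.

Call:
apply_moves(steps=[[[0,0,0],0],[[0,0,0],0],[[0,0,0],0],[[0,0,0],0],[[0,0,0],0]], hand=50)

```text
clock: 20.1
tool_pos: [0.5085, -0.1555, 0.0047]
eef_rot: [0.49, 3.103, -0.0]
ft_force: [0.1, 0.6, 1.4]
grip_width: 0.05
gripper_force: 0.0
```

Call:
apply_moves(steps=[[[0,0,-0.3],0],[[0,0,-0.6],0],[[0,0,-0.8],0],[[0,0,-0.8],0],[[0,0,-0.8],0],[[0,0,-0.8],0],[[0,0,-0.8],0],[[0,0,-0.4],0],[[0,0,0],0],[[0,0,0],0]])

```text
clock: 20.93
tool_pos: [0.5086, -0.1556, 0.1375]
eef_rot: [0.49, 3.102, -0.001]
ft_force: [0.1, 0.5, -0.3]
grip_width: 0.0505
gripper_force: 0.0
```

```bash
python3 lid.py
python3 - <<'E'
from h import *
s=capture('side');cv2.imwrite('pics/end.png',cv2.resize(s['image'][130:260,200:360],None,fx=4.5,fy=4.5,interpolation=cv2.INTER_CUBIC)[:,:,::-1])
X=cloud(s);im=s['image'].astype(int);b=(abs(X[...,0]-.53)<.15)&(abs(X[...,1]+.15)<.11)&(X[...,2]>.014)&(X[...,2]<.06)&(im.max(-1)<90)
print(cv2.minAreaRect(X[b][:,:2].astype(np.float32)*1000),X[b][:,2].max(), X[b][:,2].mean())
E
```

```text
[ 0.5086 -0.1556  0.1375] [ 0.0523  0.4629 -0.3342] 0.050459573162756705 blade/tip box x from hinge -0.05741024334877375
top 1089 angle pcts [1.8155 1.884  1.9032 1.925  1.9729] box a,z of 90% [0.0035 0.0216 0.04  ] [0.0112 0.0634 0.104 ]
side 376 angle pcts [1.8405 1.8933 1.925  1.9602 2.0821] box a,z of 90% [0.0057 0.0225 0.0385] [0.0141 0.0613 0.1013]
((478.63946533203125, -158.1400146484375), (38.56733322143555, 92.53656005859375), 61.164024353027344) 0.036199698486445914 0.02265758479852414
```

View pics/end.png

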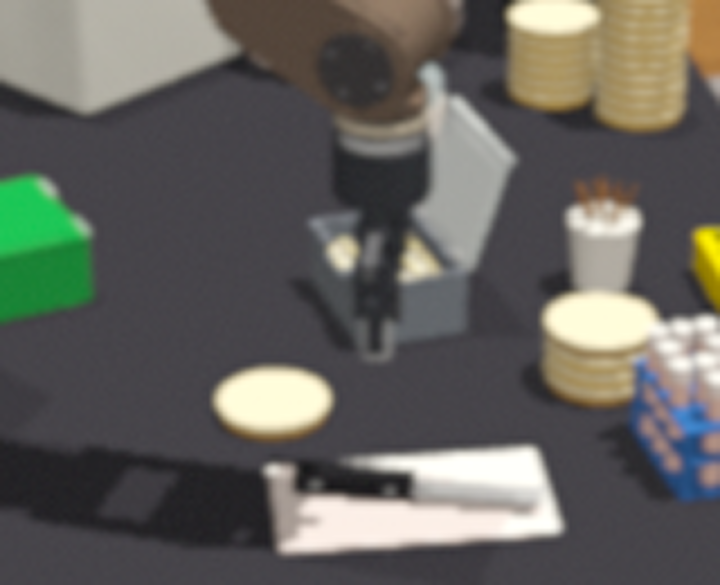

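The lid stands open at crop (475,180). The opener lies flat on the mat at (420,485), and the gripper is clear of everything.

```bash
python3 -c "
from cell import arm
print(arm.hand_in())"
```

```text
the job is handed in; nothing more can be done
None
```

The job is handed in at about 21 s on the robot clock: the lid stands open at about 1.9 rad, the opener lies flat back on the white mat, the gripper is clear, and the hand-in returned no verdict.

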